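# Focus and shoot with the two-stage shutter key of the bench inspection camera

## Robot

A 6-joint arm with a two-finger parallel gripper is mounted at the origin on the work surface. World frame = base frame: x ahead of the robot, y to its left, z up, the work surface at z = 0. Lengths are in m, angles in rad, forces in N, time in s.
With the tool pointing down it reaches from about 0.35 to 0.85 m from the base axis. Payload 8.1 kg.
Tool frame: the origin (TCP) lies between the finger pads; the fingertips stand 11 mm ahead of it and the grasp point (between the pads) lies 8 mm behind it (tips_ahead is the z of the fingertips in the tool frame, in m); z points along the fingers, y is the line along which they close (so a half turn about z gives the same grasp; the last joint's range is limited). The gripper opens to 93 mm and grips with 3 to 60 N. Pads are 15 mm wide; open, the fingers measure 128 mm over their backs; the gripper's body (75 mm by 188 mm) begins 65 mm behind the grasp point.
Start: joints at [-1.268, 0.13, 1.488, -0, 1.523, -0.085], TCP at [0.227, -0.555, 0.23] pointing down, gripper open.
Joint ranges: [-2.96, 2.96], [-0.89, 2.26], [0.02, 2.5], [-1.34, 4.48], [0, 2.73], [-2.66, 2.66]. Speed limits (rad/s): [2.39, 2.39, 2.79, 3.14, 3.14, 3.14].

## Interface

Orientations are given as a rotation vector (axis times angle).
In Python, from plant import read_state, read_camera, close_job, tips_ahead gives the robot as it stands. The module is installed in compiled form; this text tells all that it offers.
- The arm moves only by the tool move_arm, never from a script. Its argument "plan" is a list of rows, each a list of 7 numbers: the turn, a rotation vector about the tool's x, y, z in units of 6 degrees (1.0 is 6 degrees), then the shift along the tool's x, y, z in units of 25 mm (1.0 is 25 mm), then the finger opening in mm, from 0 to 93. A call has exactly 10 rows; each row shifts and turns the commanded pose from where the row before left it, along the tool's axes as they then stand; what a row does not reach is not made up. A row lasts 1/10 s, in which the tool goes at most 50 mm and 8.59 degrees, less where a joint would pass 70% of its speed; a pose out of reach is approached as far as the arm can. A call is refused whole if a number of a shift passes 1 or a number of a turn 1, either way. A call with a gripper value outside its range is refused whole. The fingers move at their own pace and stop on an object; "force" is the grip in N (left out, the last holds). Time passes only in rows, so rows that do not move let the fingers close, or fill a call up. It gives the time, the measured TCP pose, the force, the opening and the grip force at its end, in the units of the state.
- read_state(): the state, without advancing time (a new reading comes with each control period).
- read_camera(name): name is "side" or "top"; returns a dict with "frame" (480x640x3 uint8, red, green, blue), "z_map" (480x640 float32, m along the optical axis (not along the pixel's ray), 0 where there is no reading), "fx", "fy", "cx", "cy" (pixels), "rvec" (rotation vector, rad) and "tvec" (3), from world to camera coordinates, as OpenCV has them. Camera axes: x right, y down, z forward; pixel columns grow to the right and rows downward; lengths in m; the calibration is good to about 2 mm. A picture is of the moment at which its call begins.
- close_job(): hands the job in; it is judged then, once.
The state is a dict: "t": time; "q": joint angles; "dq": joint speeds; "joint_torque": joint torques, N m; "tool_pos": TCP position; "orientation": TCP orientation; "force": force on the tool from outside, world axes, zero at the start; "wrist_torque": the same for the moment, N m; "opening": finger opening in m; "gripper_force": force on a finger pad.
Only numpy, scipy, OpenCV 4.12 (cv2) and the standard library are available. Lean on these libraries where they do the work, as an engineer would, in place of code of your own. Each camera call takes 0.05 s, during which the arm holds its last target. There are 200 camera calls.

## Task

Take a picture of the circuit board with the inspection camera: half-press the blue two-stage shutter key to its first click and hold it there for a good second so that the camera can focus, then press it fully home, and let it come all the way up again. Do not press the red key.

Things in the scene. Friction and masses are not known exactly. Their poses are not given: they have to be found in the camera images.
- shutter_top (a point): Centre of the top of the shutter key's round blue cap, 44 mm across, 57 mm above the table when up; z up, it moves straight down. The cap stands 11 mm above a bare aluminium collar 56 mm across, itself 10 mm above a fixed cream housing, 110 x 110 x 36 mm. A screwdriver lies between the two keys; a torch 115 mm tall and a solder spool stand beyond; the camera, 245 mm tall, is far right (y about -0.5).
- shutter (a joint): First stage of the shutter key, in m: travel of the blue cap into its collar, 0 up to 0.008 at the first click. A soft spring: 1 N starts it, 3 N brings it to the click, where it meets a firm stop; it springs back when let go.
- shutter_deep (a joint): Second stage of the shutter key, in m: travel of the collar (carrying the cap) into the housing, 0 up to 0.008 fully home. A stiff spring: the collar does not start until 8 N, and 14 N brings it fully home, so the cap goes down 16 mm in all; it springs back when let go.
- reset_key (a joint): Travel of the red key, in m: 0 up, 0.008 fully down (1 to 5 N). Its red cap is 44 mm across, 57 mm above the table, without a collar, in a housing like the shutter key's, 240 mm or more to the other side in y. It resets the camera and must not be pressed.
Not all that is in view belongs to the job. What is shaped like the part that bears shutter_top but brown is not meant.

How it is judged:
On the way, in this order (a step that is already met when the one before it is completed fails the run):
1. the blue key is held at its first click (cap in by more than 6 mm of 8, collar by less than 3 mm) for 0.8 s (value of joint shutter above 0.006 m and value of joint shutter_deep below 0.003 m), for 0.8 s.
2. the blue key is pressed fully home (collar in by more than 6.5 mm of 8) (value of joint shutter_deep above 0.0065 m), for 0.1 s.
At the end, for the whole second after the job is handed in: After the half-press and the full press, both stages of the blue key are up again (each within 2 mm) and the red key is up (within 2 mm) (value of joint each of shutter, shutter_deep, reset_key below 0.002 m); the robot touches nothing.
It fails at once if the red key is pressed (by more than 3 mm) (value of joint reset_key above 0.003 m).
It also fails if it takes over 35 s, if anything falls off the work surface, if the arm or the gripper's body presses on something with over 40 N, if the wrist force passes 120 N, or if a joint passes its speed limit or range.

## Working session

There is one attempt and no reset: what is moved stays moved. The work goes in short steps, Python scripts to look and compute and a tool call to move; the robot and the scene stay as the last step left them, time stands still between calls to the robot, and variables do not carry over. Pictures are saved under pics/ and viewed, at most 10 in all, crops included, and the job is handed in when it is done.

Besides the shell and the picture viewer there is one more tool, called as name(argument=value, ...), one argument or row to a line, values as JSON. move_arm: Moves the arm, as the interface text tells. Its arguments: {"type":"object","properties":{"plan":{"type":"array","items":{"type":"array","items":{"type":"number"}}},"force":{"type":"number"}},"required":["plan"]}

```bash
mkdir -p pics; cat > h.py <<'E'
import numpy as np, cv2
from plant import read_state, read_camera
def pts(c):
    R,_=cv2.Rodrigues(np.array(c['rvec'],float)); z=c['z_map']; v,u=np.mgrid[:480,:640]
    P=np.stack([(u-c['cx'])/c['fx']*z,(v-c['cy'])/c['fy']*z,z],-1)
    return (P-np.array(c['tvec']).ravel())@R
def blobs(c,lo,hi,name):
    hsv=cv2.cvtColor(c['frame'],cv2.COLOR_RGB2HSV); m=cv2.inRange(hsv,lo,hi)
    P=pts(c); n,l,s,ce=cv2.connectedComponentsWithStats(m)
    for i in range(1,n):
        if s[i,4]>60:
            k=(l==i)&(c['z_map']>0); 
            if k.sum()<20: continue
            Q=P[k]; zt=np.percentile(Q[:,2],95); T=Q[Q[:,2]>zt-.004]
            print(name,'px',ce[i].round(),'area',s[i,4],'ztop',zt.round(3),'mid',((T.min(0)+T.max(0))/2).round(4),'mean',T.mean(0).round(4),'ext',np.ptp(T,0).round(3))
E
python3 - <<'E'
from h import *
for n in ('top','side'):
    c=read_camera(n); cv2.imwrite(f'pics/{n}0.png',c['frame'][:,:,::-1]); print(n)
    blobs(c,(95,110,50),(130,255,255),'blue'); blobs(c,(0,140,60),(6,255,255),'red'); blobs(c,(174,140,60),(180,255,255),'red2')
s=read_state(); print(s)
import plant; print(plant.tips_ahead)
E
```

```text
top
blue px [222. 121.] area 261 ztop 0.062 mid [0.7277 0.26   0.0617] mean [0.7284 0.261  0.0605] ext [0.039 0.038 0.006]
blue px [454. 226.] area 261 ztop 0.061 mid [ 0.4637 -0.2809  0.0608] mean [ 0.463  -0.2813  0.0595] ext [0.04  0.041 0.007]
blue px [188. 342.] area 271 ztop 0.062 mid [0.2084 0.3501 0.0614] mean [0.2089 0.3514 0.0595] ext [0.041 0.04  0.007]
red px [384. 168.] area 293 ztop 0.061 mid [ 0.6054 -0.1212  0.0592] mean [ 0.6049 -0.1209  0.0585] ext [0.041 0.043 0.005]
red px [337. 232.] area 360 ztop 0.029 mid [ 0.4576 -0.0062  0.0285] mean [ 0.4567 -0.0072  0.027 ] ext [0.097 0.019 0.007]
side
blue px [374.  18.] area 1104 ztop 0.07 mid [ 0.5063 -0.9762  0.0709] mean [ 0.4948 -0.956   0.0694] ext [0.14  0.116 0.01 ]
blue px [464.  34.] area 160 ztop 0.069 mid [ 0.2052 -0.939   0.0691] mean [ 0.207  -0.9348  0.069 ] ext [0.018 0.05  0.008]
blue px [485.  38.] area 214 ztop 0.067 mid [ 0.1283 -0.9288  0.068 ] mean [ 0.1281 -0.9295  0.0681] ext [0.035 0.012 0.009]
blue px [350. 141.] area 172 ztop 0.062 mid [ 0.4618 -0.2788  0.0601] mean [ 0.4614 -0.2788  0.0597] ext 
[... 629 characters left out ...]
.1, 'q': array([-1.26839103e+00,  1.31053384e-01,  1.48918926e+00, -1.97473820e-05,
        1.52300329e+00, -8.54166678e-02]), 'dq': array([-2.02914195e-04,  6.74692348e-06, -3.23412757e-03, -5.83268717e-07,
       -1.43061038e-03,  9.67189031e-04]), 'joint_torque': array([ 1.29841224e-03, -5.61340499e+01, -4.93095911e+01,  7.70276715e-02,
        2.90929695e-02, -4.88783814e-05]), 'tool_pos': array([ 0.22675798, -0.55495645,  0.22870124]), 'orientation': array([-3.08110228e+00, -6.05063936e-01,  3.11841638e-04]), 'force': array([-0.43645211, -0.86301873,  0.69049723]), 'wrist_torque': array([-0.02192659,  0.00798107,  0.00584356]), 'gripper_force': 0.0, 'opening': 0.09298645320637239}
0.011
```

View pics/top0.png

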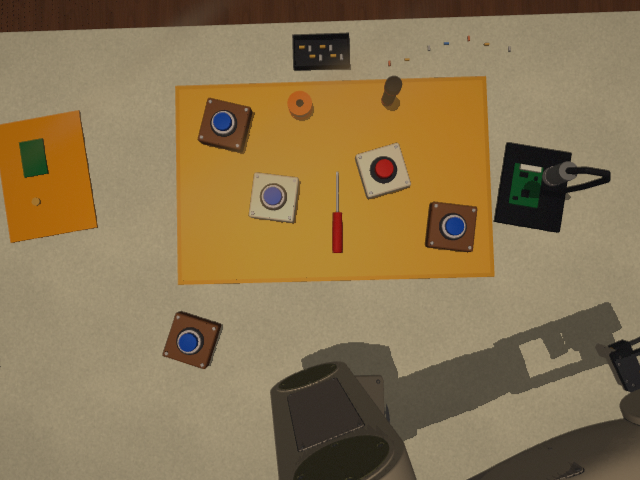

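View pics/side0.png

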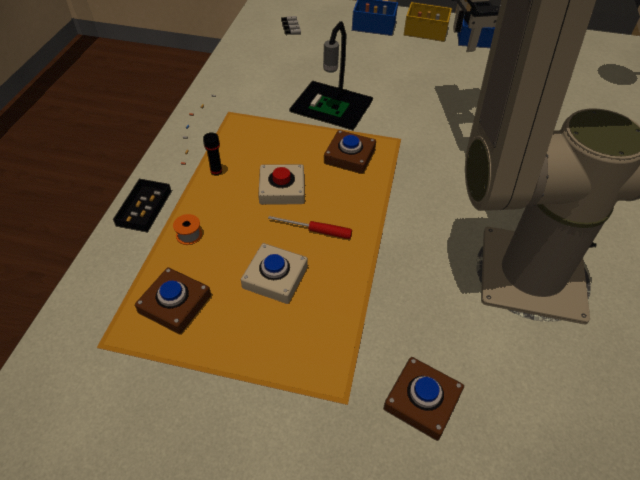

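The shutter key is the blue cap on the cream housing, at top px (273,196) and side px (274,263). That puts it at about (0.546, 0.146) with its top at about 0.058, which matches the given 57 mm. The red key at top px (384,168) is at (0.604, -0.12), 266 mm away in y, which also fits. The other three blue caps sit on brown housings and are decoys. I'm moving over at height now and closing the fingers on the way.

move_arm(
  plan=[
    [0,0,0,1,-0.94,0,0],
    [0,0,0,1,-0.94,0,0],
    [0,0,0,1,-0.94,0,0],
    [0,0,0,1,-0.94,0,0],
    [0,0,0,1,-0.94,0,0],
    [0,0,0,1,-0.94,0,0],
    [0,0,0,1,-0.94,0,0],
    [0,0,0,1,-0.94,0,0],
    [0,0,0,1,-0.94,0,0],
    [0,0,0,1,-0.94,0,0],
  ],
  force=20,
)

```text
t: 1.1
tool_pos: [0.3696, -0.2419, 0.2293]
orientation: [-3.082, -0.605, 0.0]
force: [0.1, -0.7, -0.5]
opening: 0.0176
gripper_force: 0.0
```

move_arm(
  plan=[
    [0,0,0,1,-0.94,0,0],
    [0,0,0,1,-0.94,0,0],
    [0,0,0,1,-0.94,0,0],
    [0,0,0,1,-0.94,0,0],
    [0,0,0,1,-0.94,0,0],
    [0,0,0,1,-0.94,0,0],
    [0,0,0,1,-0.94,0,0],
    [0,0,0,1,-0.94,0,0],
    [0,0,0,1,-0.94,0,0],
    [0,0,0,1,-0.94,0,0],
  ],
)

```text
t: 2.1
tool_pos: [0.5122, 0.0702, 0.2292]
orientation: [-3.083, -0.606, 0.001]
force: [0.4, -0.6, -0.2]
opening: 0.0006
gripper_force: 0.0
```

move_arm(
  plan=[
    [0,0,0,0.8,-0.77,0,0],
    [0,0,0,0.8,-0.77,0,0],
    [0,0,0,0.8,-0.77,0,0],
    [0,0,0,0,0,1,0],
    [0,0,0,0,0,1,0],
    [0,0,0,0,0,1,0],
    [0,0,0,0,0,1,0],
    [0,0,0,0,0,1,0],
    [0,0,0,0,0,0,0],
    [0,0,0,0,0,0,0],
  ],
)

```text
t: 3.1
tool_pos: [0.5452, 0.1448, 0.1044]
orientation: [-3.083, -0.605, 0.003]
force: [0.9, -0.6, 0.2]
opening: 0.0004
gripper_force: 0.0
```

```bash
python3 - <<'E'
from h import *
s=read_state(); print(s['tool_pos'],s['force'])
c=read_camera('side'); blobs(c,(95,110,50),(130,255,255),'blue')
a=c['frame'][150:330,180:380,::-1]
d=read_camera('top'); b=d['frame'][110:290,180:380,::-1]
cv2.imwrite('pics/close1.png',cv2.resize(np.hstack([a,b]),None,fx=2,fy=2,interpolation=cv2.INTER_CUBIC))
E
```

```text
[0.54519981 0.14480078 0.10441964] [ 0.91608448 -0.57462025  0.17006766]
blue px [373.  10.] area 630 ztop 0.072 mid [ 0.5056 -0.9753  0.0718] mean [ 0.4955 -0.9653  0.0708] ext [0.138 0.112 0.008]
blue px [351. 141.] area 173 ztop 0.061 mid [ 0.4609 -0.2805  0.0604] mean [ 0.4614 -0.2794  0.0592] ext [0.041 0.041 0.007]
blue px [274. 264.] area 232 ztop 0.059 mid [0.5448 0.1498 0.059 ] mean [0.5425 0.1499 0.0576] ext [0.039 0.036 0.007]
blue px [170. 290.] area 329 ztop 0.061 mid [0.7265 0.2619 0.0606] mean [0.7265 0.2621 0.0591] ext [0.041 0.044 0.007]
blue px [427. 389.] area 462 ztop 0.059 mid [0.207  0.3527 0.0587] mean [0.2067 0.353  0.0575] ext [0.041 0.042 0.006]
```

View pics/close1.png

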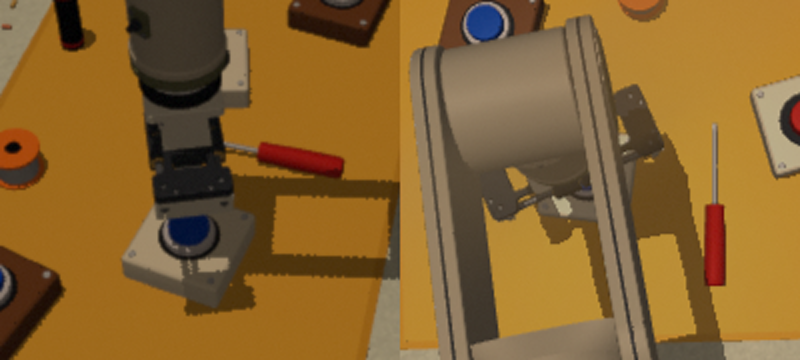

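The side view crop shows the closed tips standing directly over the blue cap, around crop px (190,225). The cap measures about (0.545, 0.148), within a few mm of the tool, so I'm going down to the first stage.

move_arm(
  plan=[
    [0,0,0,0,0,0.4,0],
    [0,0,0,0,0,0.4,0],
    [0,0,0,0,0,0.3,0],
    [0,0,0,0,0,0.2,0],
    [0,0,0,0,0,0.1,0],
    [0,0,0,0,0,0.1,0],
    [0,0,0,0,0,0.1,0],
    [0,0,0,0,0,0.08,0],
    [0,0,0,0,0,0,0],
    [0,0,0,0,0,0,0],
  ],
)

```text
t: 4.2
tool_pos: [0.5459, 0.1449, 0.0629]
orientation: [3.083, 0.605, 0.0]
force: [-1.0, -0.8, 2.6]
opening: -0.0002
gripper_force: 1.1
```

move_arm(
  plan=[
    [0,0,0,0,0,0.04,0],
    [0,0,0,0,0,0.04,0],
    [0,0,0,0,0,0.04,0],
    [0,0,0,0,0,0,0],
    [0,0,0,0,0,0,0],
    [0,0,0,0,0,0,0],
    [0,0,0,0,0,0,0],
    [0,0,0,0,0,0,0],
    [0,0,0,0,0,0,0],
    [0,0,0,0,0,0,0],
  ],
)

```text
t: 5.2
tool_pos: [0.546, 0.1449, 0.0602]
orientation: [-3.083, -0.605, -0.001]
force: [-2.8, -0.3, 7.1]
opening: 0.0007
gripper_force: 3.4
```

The force is 7.1 N with the cap about 7.8 mm in. That is past the 3 N click and below the 8 N collar start, so I'm holding here.

move_arm(
  plan=[
    [0,0,0,0,0,0,0],
    [0,0,0,0,0,0,0],
    [0,0,0,0,0,0,0],
    [0,0,0,0,0,0,0],
    [0,0,0,0,0,0,0],
    [0,0,0,0,0,0,0],
    [0,0,0,0,0,0,0],
    [0,0,0,0,0,0,0],
    [0,0,0,0,0,0,0],
    [0,0,0,0,0,0,0],
  ],
)

```text
t: 6.2
tool_pos: [0.546, 0.1449, 0.0602]
orientation: [3.083, 0.605, 0.001]
force: [-2.6, -0.3, 5.9]
opening: 0.0008
gripper_force: 3.4
```

move_arm(
  plan=[
    [0,0,0,0,0,0,0],
    [0,0,0,0,0,0,0],
    [0,0,0,0,0,0.08,0],
    [0,0,0,0,0,0.08,0],
    [0,0,0,0,0,0.08,0],
    [0,0,0,0,0,0.08,0],
    [0,0,0,0,0,0,0],
    [0,0,0,0,0,0,0],
    [0,0,0,0,0,0,0],
    [0,0,0,0,0,0,0],
  ],
)

```text
t: 7.2
tool_pos: [0.5461, 0.145, 0.0529]
orientation: [3.083, 0.605, 0.001]
force: [-6.2, -1.2, 12.1]
opening: 0.0006
gripper_force: 6.4
```

move_arm(
  plan=[
    [0,0,0,0,0,0.05,0],
    [0,0,0,0,0,0.05,0],
    [0,0,0,0,0,0,0],
    [0,0,0,0,0,0,0],
    [0,0,0,0,0,0,0],
    [0,0,0,0,0,0,0],
    [0,0,0,0,0,0,0],
    [0,0,0,0,0,0,0],
    [0,0,0,0,0,0,0],
    [0,0,0,0,0,0,0],
  ],
)

```text
t: 8.2
tool_pos: [0.5462, 0.145, 0.0518]
orientation: [3.083, 0.606, 0.001]
force: [-11.4, -2.1, 23.9]
opening: 0.0003
gripper_force: 12.1
```

The force jumped to 23.9 N against the hard stop, so the key is fully home. I'm retracting now.

move_arm(
  plan=[
    [0,0,0,0,0,-0.2,0],
    [0,0,0,0,0,-0.3,0],
    [0,0,0,0,0,-0.5,0],
    [0,0,0,0,0,-1,0],
    [0,0,0,0,0,-1,0],
    [0,0,0,0,0,-1,0],
    [0,0,0,0,0,-1,0],
    [0,0,0,0,0,-1,0],
    [0,0,0,0,0,0,0],
    [0,0,0,0,0,0,0],
  ],
)

```text
t: 9.2
tool_pos: [0.5462, 0.145, 0.1996]
orientation: [3.083, 0.605, 0.002]
force: [-0.0, -0.5, -0.4]
opening: 0.0006
gripper_force: 0.0
```

```bash
python3 - <<'E'
from h import *
s=read_state(); print(s['t'],s['tool_pos'],s['force'],abs(s['dq']).max())
c=read_camera('side'); blobs(c,(95,110,50),(130,255,255),'blue'); blobs(c,(0,140,60),(6,255,255),'red')
cv2.imwrite('pics/end.png',cv2.resize(c['frame'][150:330,180:380,::-1],None,fx=2,fy=2))
E
```

```text
9.2 [0.54616325 0.1449639  0.1995829 ] [-0.00644402 -0.48100519 -0.42160694] 0.034522787373398846
blue px [350. 141.] area 174 ztop 0.061 mid [ 0.461  -0.2788  0.0595] mean [ 0.4604 -0.2799  0.0589] ext [0.039 0.044 0.005]
blue px [274. 263.] area 278 ztop 0.06 mid [0.545  0.1462 0.0593] mean [0.544  0.1461 0.0578] ext [0.041 0.041 0.007]
blue px [170. 290.] area 327 ztop 0.061 mid [0.7271 0.262  0.0601] mean [0.7269 0.2618 0.0589] ext [0.042 0.042 0.006]
blue px [427. 389.] area 462 ztop 0.059 mid [0.2069 0.3525 0.0582] mean [0.2068 0.3531 0.0573] ext [0.041 0.043 0.006]
red px [330. 230.] area 407 ztop 0.027 mid [ 0.4558 -0.0028  0.0264] mean [ 0.4518 -0.0046  0.0256] ext [0.096 0.021 0.006]
```

View pics/end.png

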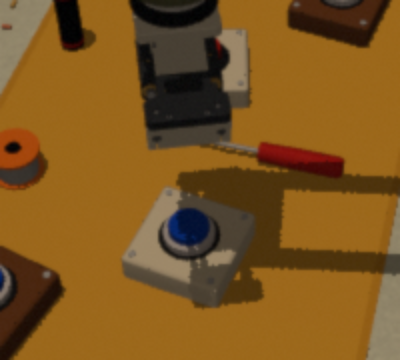

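The blue cap at crop px (189,228) is fully up again, with its top back at about 0.058. The gripper hangs clear and nothing else has moved, so I'm handing in.

```bash
python3 -c "
from plant import close_job; print(close_job())"
```

```text
the job is handed in; nothing more can be done
None
```

The job is handed in: I held the blue key at its first click for over 1.5 s, pressed it fully home and released it, and never touched the red key; the simulator returned no verdict.

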